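Make up two model-painting kits

TASK

Make up the two painting kits. In the white tray: the red jar upright in the narrow compartment, and the larger pan flat in the wide compartment with the small copper pan nested down on its floor, the two handles pointing opposite ways. In the green tray: the yellow jar upright in the narrow compartment and the glue bottle upright in the wide one; leave the blue jar where it is.

Things in the scene. Friction and masses are not known exactly. Their poses are not given: they have to be found in the camera images.
- white_tray: White enamelled kit tray, fixed, 120 (its x) x 200 (its y) x 14 mm high outside, walls and floor 4 mm. A cross wall (top at 14 mm) splits it: narrow compartment on the +y side (inside 112 x 64, centre at x 0, y +64 mm), wide one on the -y side (inside 112 x 124, centre at x 0, y -34 mm). Origin: centre of its underside, on the bench; z up.
- green_tray: Green enamelled kit tray, fixed, 120 (its x) x 200 (its y) x 14 mm high outside, walls and floor 4 mm. A cross wall (top at 14 mm) splits it: narrow compartment on the +y side (inside 112 x 64, centre at x 0, y +64 mm), wide one on the -y side (inside 112 x 124, centre at x 0, y -34 mm). Origin: centre of its underside, on the bench; z up.
- big_pan: Larger mixing pan, aluminium, black handle: round, straight sides, outside diameter 84, inside 78, height 38, floor 4 mm thick. Straight bar handle along its +x, 12 mm wide, from 42 to 110 mm from the pan's axis, underside 40 and top 50 mm above the pan's underside (above the rim). Loose, about 80 g. Origin: centre of underside, z up.
- small_pan: Smaller mixing pan, copper, white handle: round, straight sides, outside diameter 54, height 46 mm. Straight bar handle along its +x, 12 mm wide, from 27 to 105 mm from the axis, underside 37 and top 47 mm up. Nested, it passes 3 mm over the larger pan's rim but cannot lie over that pan's handle. Loose, about 50 g. Origin: centre of underside, z up.
- small_pan_tip (a point): Outer end of the small pan's handle, 105 mm from that pan's axis and 42 mm above its underside.
- red_jar: Small paint jar with red lid and red band round its white side, height 56 mm: diameter 36 up to 26 mm, then a neck of about 30, lid of diameter 34 from 40 mm up; loose, about 80 g. Origin: centre of its underside, z up.
- yellow_jar: Small paint jar with yellow lid and yellow band round its white side, height 56 mm: diameter 36 up to 26 mm, then a neck of about 30, lid of diameter 34 from 40 mm up; loose, about 80 g. Origin: centre of its underside, z up.
- blue_jar: Small paint jar with blue lid and blue band round its white side, height 56 mm: diameter 36 up to 26 mm, then a neck of about 30, lid of diameter 34 from 40 mm up; loose, about 80 g. Origin: centre of its underside, z up. Stays in stock: leave it where it is.
- glue_bottle: White glue bottle with a black cap, no band: round body of diameter 40, total height 70 mm, straight-sided up to at least 40 mm, narrower at the neck and cap; loose, about 90 g. Origin: centre of its underside, z up.
Mind the look-alikes: they are no part of the job. Of the things shaped like the yellow_jar, the yellow one is meant.

How it is judged (in metres and radians):
At the end, for the whole second after the job is handed in: Jars, bottle and larger pan upright (0.1 rad) on the floor of their compartments; small pan upright on the larger one's floor, axes within 16 mm, handles over 107 degrees apart (tip 30 mm past its axis); all released, at rest; blue jar within 20 mm of its start (x of big_pan in the frame of white_tray between -0.016 and 0.016 m and y of big_pan in the frame of white_tray between -0.056 and -0.012 m and z of big_pan in the frame of white_tray between 0 and 0.008 m and linear speed of each of big_pan, red_jar, yellow_jar, glue_bottle, small_pan below 0.02 m/s and angle between each of big_pan, red_jar, yellow_jar, glue_bottle, small_pan's own z axis and vertical below 0.1 rad and x of red_jar in the frame of white_tray between -0.04 and 0.04 m and y of red_jar in the frame of white_tray between 0.048 and 0.08 m and z of red_jar in the frame of white_tray between 0 and 0.008 m and x of yellow_jar in the frame of green_tray between -0.04 and 0.04 m and y of yellow_jar in the frame of green_tray between 0.048 and 0.08 m and z of yellow_jar in the frame of green_tray between 0 and 0.008 m and x of glue_bottle in the frame of green_tray between -0.038 and 0.038 m and y of glue_bottle in the frame of green_tray between -0.078 and 0.01 m and z of glue_bottle in the frame of green_tray between 0 and 0.008 m and horizontal distance between small_pan and big_pan below 0.016 m and z of small_pan in the frame of big_pan between 0 and 0.008 m and x of small_pan_tip in the frame of big_pan below -0.03 m and distance of blue_jar from where it was at the start of the episode below 0.02 m); the robot touches nothing.
It fails at once if The blue jar is moved or knocked over (distance of blue_jar from where it was at the start of the episode above 0.02 m or angle between blue_jar's own z axis and vertical above 0.35 rad).
It also fails if it takes over 144 s, if anything falls off the work surface, if the arm or the gripper's body presses on something with over 40 N, if the wrist force passes 120 N, or if a joint passes its speed limit or range.

ROBOT

A 6-joint arm with a two-finger parallel gripper is mounted at the origin on the work surface. World frame = base frame: x ahead of the robot, y to its left, z up, the work surface at z = 0. Lengths are in mm, angles in rad, forces in N, time in s.
With the tool pointing down it reaches from about 350 to 775 mm from the base axis. Payload 7.3 kg.
Tool frame: the origin (TCP) lies on the centre line of the jaws, within the pads' length; the fingertips stand 25 mm ahead of it and the grasp point (between the pads) lies 6 mm ahead of it; z points along the fingers, y is the line along which they close (so a half turn about z gives the same grasp; the last joint's range is limited). The gripper opens to 92 mm and grips with 3 to 60 N. Pads are 19 mm wide; open, the fingers measure 130 mm over their backs; the gripper's body (75 mm by 190 mm) begins 47 mm behind the grasp point.
Start: joints at [-1.37, 0.342, 1.524, -0, 1.275, -0.146], TCP at [178.465, -493.754, 251.741] pointing down, gripper open.
Joint ranges: [-2.53, 2.53], [-0.77, 2.02], [0.04, 2.7], [-1, 4.14], [0.28, 2.66], [-3.11, 3.11]. Speed limits (rad/s): [2.57, 2.57, 3.14, 3.14, 3.14, 3.14].

INTERFACE

Orientations are given as a rotation vector (axis times angle).
In Python, from workcell import telemetry, cams, r gives the robot as it stands.
- The arm moves only by the tool servo_tool, never from a script. Its argument "increments" is a list that holds one entry, the list of rows, each a list of 6 numbers: the shift along the tool's x, y, z in m, then the turn, a rotation vector about the tool's x, y, z in degrees. A call has exactly 10 rows; each row shifts and turns the commanded pose from where the row before left it, along the tool's axes as they then stand; what a row does not reach is not made up. A row lasts 1/12 s, in which the tool goes at most 41.7 mm and 7.16 degrees, less where a joint would pass 70% of its speed; a pose out of reach is approached as far as the arm can. A call with a gripper value outside its range is refused whole. "jaw" is the opening, from 0 (shut) to 1 (fully open), set as the call begins (left out, the last holds). The fingers move at their own pace and stop on an object; the grip force is fixed at half the most. Time passes only in rows, so rows that do not move let the fingers close, or fill a call up. It gives the time, the measured TCP pose, the force, the opening and the grip force at its end, in the units of the state.
- telemetry.state(): the state, without advancing time (a new reading comes with each control period).
- cams.snapshot(name): name is "scene" or "top" or "wrist"; returns (picture, depth): 420x560x3 uint8, blue, green, red; 420x560 float32, mm along the optical axis (not along the pixel's ray), 0 where there is no reading.
- cams.camera_params(name): a dict with "intrinsics" (3x3 intrinsics, pixels), "extrinsics" (4x4, takes a point from world to camera coordinates); the wrist camera has in their place "T_tool_cam" (4x4, takes a point from camera to tool coordinates, whose origin is the TCP and whose axes are the flange's). Camera axes: x right, y down, z forward; pixel columns grow to the right and rows downward; lengths in mm; the calibration is good to about 2 mm. A picture is of the moment at which its call begins: read the wrist's pose just before it. camera_params takes no time and is no camera call.
- r.job_done(): hands the job in; it is judged then, once.
The state is a dict: "time_s": time; "joint_pos": joint angles; "qvel": joint speeds; "tau": joint torques, N m; "eef_pos": TCP position; "orientation": TCP orientation; "contact_force": force on the tool from outside, world axes, zero at the start; "ft_torque": the same for the moment, N m; "gripper_width": finger opening in mm; "finger_force": force on a finger pad.
Only numpy, scipy, OpenCV 4.12 (cv2) and the standard library are available. Lean on these libraries where they do the work, as an engineer would, in place of code of your own. Each camera call takes 0.05 s, during which the arm holds its last target. There are 200 camera calls.

## Working session

There is one attempt and no reset: what is moved stays moved. The work goes in short steps, Python scripts to look and compute and a tool call to move; the robot and the scene stay as the last step left them, time stands still between calls to the robot, and variables do not carry over. Pictures are saved under pics/ and viewed, at most 14 in all, crops included, and the job is handed in when it is done.

Besides the shell and the picture viewer there is one more tool, called after ">>>" as name(argument=value, ...), one argument or row to a line, values as JSON. servo_tool: Moves the arm, as the interface text tells. Its arguments: {"type":"object","properties":{"increments":{"type":"array","items":{"type":"array","items":{"type":"array","items":{"type":"number"}}}},"jaw":{"type":"number"}},"required":["increments"]}

```bash
mkdir -p pics; ls; cat > h.py <<'E'
import numpy as np, cv2
from workcell import telemetry, cams, r
from scipy.spatial.transform import Rotation as R
def ray(P,uv,z):
    K=P["intrinsics"];E=np.array(P["extrinsics"]);Rm=E[:3,:3];t=E[:3,3]
    c=-Rm.T@t; d=Rm.T@np.linalg.inv(K)@np.array([uv[0],uv[1],1.])
    return c+d*(z-c[2])/d[2]
def cloud(name):
    im,d=cams.snapshot(name);P=cams.camera_params(name)
    K=np.array(P["intrinsics"]);E=np.array(P["extrinsics"])
    v,u=np.mgrid[:420,:560]
    p=np.stack([(u-K[0,2])/K[0,0]*d,(v-K[1,2])/K[1,1]*d,d],-1)
    w=(p-E[:3,3])@E[:3,:3]
    w[d==0]=np.nan
    return im,w,P
E
python3 - <<'E'
from h import *
for n in ("scene","top"):
    im,w,P=cloud(n); cv2.imwrite(f"pics/{n}0.png",im); np.savez(f"{n}0.npz",im=im,w=w)
    E=np.array(P["extrinsics"]);print(n,np.array(P["intrinsics"]).round(1).tolist(),(-E[:3,:3].T@E[:3,3]).round(1),E[:3,:3].round(3).tolist())
print(cams.camera_params("wrist")["T_tool_cam"]);s=telemetry.state();print(s)
E
```

```text
pics
scene [[504.7, 0.0, 282.3], [0.0, 504.7, 205.2], [0.0, 0.0, 1.0]] [1270.2 -112.   853.4] [[0.151, 0.989, -0.013], [0.707, -0.117, -0.698], [-0.691, 0.096, -0.716]]
top [[414.6, 0.0, 281.0], [0.0, 414.6, 209.4], [0.0, 0.0, 1.0]] [420.2 -11.3 889.8] [[-0.021, -1.0, -0.013], [-0.997, 0.021, -0.068], [0.068, 0.012, -0.998]]
[[-9.99303485e-05 -9.61059766e-01 -2.76340579e-01  7.38744174e+01]
 [ 9.99999897e-01  2.63216452e-05 -4.53161866e-04  9.65587806e-02]
 [ 4.42789376e-04 -2.76340596e-01  9.61059665e-01 -1.33270903e+02]
 [ 0.00000000e+00  0.00000000e+00  0.00000000e+00  1.00000000e+00]]
{'time_s': 0.1, 'joint_pos': array([-1.37000275e+00,  3.42633049e-01,  1.52492030e+00, -9.67361824e-06,
        1.27539346e+00, -1.46034265e-01]), 'qvel': array([ 0.00029408,  0.0009018 , -0.00283528,  0.00179076,  0.00018753,
        0.00211772]), 'tau': array([ 2.17385030e-03, -4.32003701e+01, -2.44694906e+01,  7.19736493e-02,
        5.26879902e-02, -5.15536908e-05]), 'eef_pos': array([ 178.39138725, -493.41405918,  251.12523048]), 'orientation': array([-3.09313946e+00, -5.41840298e-01,  7.27293802e-05]), 'contact_force': array([ 0.18841179, -0.22801014,  0.88327102]), 'ft_torque': array([0.0010863 , 0.03960444, 0.04444595]), 'finger_force': 0.0, 'gripper_width': 91.93395163505701}
```

View pics/scene0.png

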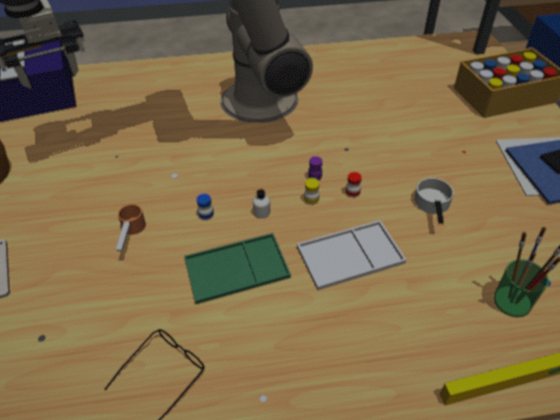

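View pics/top0.png

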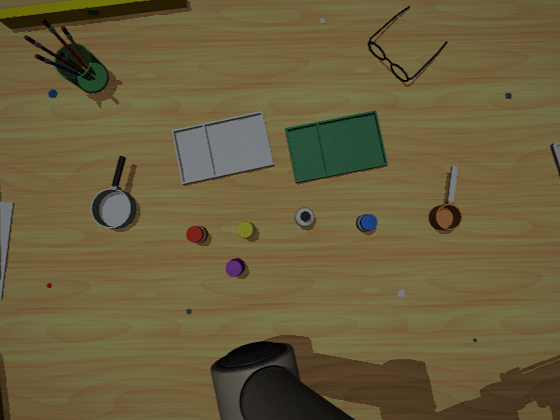

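The top view shows, as (column, row):
- white tray about (222,148), green tray about (336,147), both with the narrow end on the left
- big pan (114,208), handle up to (122,158)
- small copper pan (445,216), handle up to (454,168)
- glue bottle (305,217)

There are four jars: red (196,234), yellow (245,229), purple (235,268) and blue (368,222). Yellow is the one at (245,229), since its lid and band are yellow; purple is a look-alike and blue stays put. I'll confirm this in a crop and measure.

```bash
cat > m.py <<'E'
from h import *
D=np.load("top0.npz");im,w=D["im"],D["w"];P=cams.camera_params("top")
print("bench z",np.nanmedian(w[250:330,60:180,2]))
hsv=cv2.cvtColor(im,cv2.COLOR_BGR2HSV)
# circles by lid height slices around approximate pixels
def top(name,uv,rad,z0,z1,zp):
    m=np.zeros(im.shape[:2],np.uint8);cv2.circle(m,uv,rad,1,-1)
    m=(m>0)&(w[...,2]>z0)&(w[...,2]<z1)
    v,u=np.nonzero(m)
    (c,rr)=cv2.minEnclosingCircle(np.stack([u,v],1).astype(np.float32))
    p=w[m]; print(name,len(u),"enc",ray(P,c,zp)[:2].round(1),"rad px",round(rr,1),"mean",p.mean(0).round(1))
top("red",(196,234),18,45,62,56);top("yel",(245,229),18,45,62,56);top("pur",(235,268),18,45,62,56);top("blue",(368,222),18,45,62,56)
top("glue body",(305,217),20,25,80,45);top("glue cap",(305,217),20,60,80,70)
top("big",(114,208),26,28,39.5,38);top("small",(445,216),18,38,60,46)
top("bigH",(120,172),20,38,60,50);top("smallH",(453,182),18,38,60,47)
for n,x0,y0,x1,y1 in(("white",165,105,280,190),("green",280,105,393,190)):
    s=np.zeros(im.shape[:2],bool);s[y0:y1,x0:x1]=1
    m=s&((hsv[...,1]<60)&(hsv[...,2]>70) if n=="white" else (hsv[...,0]>60)&(hsv[...,0]<95)&(hsv[...,1]>80))
    cs=max(cv2.findContours(m.astype(np.uint8),0,2)[0],key=cv2.contourArea)
    b=cv2.boxPoints(cv2.minAreaRect(cs));q=np.array([ray(P,c,14)[:2] for c in b]);e=np.roll(q,-1,0)-q
    print(n,q.mean(0).round(1),np.linalg.norm(e,axis=1).round(1),np.degrees(np.arctan2(e[:,1],e[:,0])).round(1))
E
python3 m.py
python3 -c "
import cv2
a=cv2.imread('pics/scene0.png')[140:250,100:470];cv2.imwrite('pics/crop1.png',cv2.resize(a,None,fx=2.1,fy=2.1,interpolation=2))"
```

```text
bench z -0.6979421412835787
red 221 enc [431.5 173. ] rad px 8.4 mean [431.7 173.3  54.9]
yel 216 enc [438.6  71.4] rad px 8.3 mean [438.7  71.4  55.1]
pur 221 enc [361.8  94.8] rad px 8.6 mean [362.   94.8  55.2]
blue 223 enc [ 448.  -177.1] rad px 8.5 mean [ 448.  -177.3   55.1]
glue body 295 enc [462.1 -49.4] rad px 9.7 mean [461.6 -49.2  51.5]
glue cap 78 enc [462.4 -49.7] rad px 4.9 mean [462.4 -49.7  69.2]
big 300 enc [491.6 350.1] rad px 21.6 mean [489.7 352.7  34.7]
small 206 enc [ 460.6 -341.8] rad px 15.4 mean [ 461.7 -343.3   44.7]
bigH 238 enc [560.8 333.7] rad px 17.6 mean [561.  331.6  47.8]
smallH 237 enc [ 524.2 -354.2] rad px 17.1 mean [ 525.  -352.4   45.7]
white [617.4 123.2] [202.3 120.5 200.4 120.5] [ -79.1 -169.1  100.9   11.8]
green [ 613.1 -121.1] [199.4 120.  197.5 120. ] [ -80.1 -171.2   99.9    9.7]
```

View pics/crop1.png

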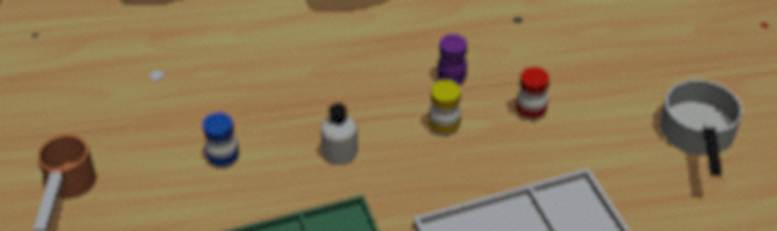

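The crop shows, as crop pixels, yellow jar (445,107) with a yellow lid and band, purple look-alike behind it (452,60), red (533,93), blue (220,140), and the bandless glue bottle (339,135). The identities are settled. First move: turn the tool to yaw 0 and go above the glue bottle.

>>> servo_tool(
  increments=[
    [[0,0,0,0,0,5],[0,0,0,0,0,5],[0,0,0,0,0,5],[0,0,0,0,0,4.9],[0.0177,-0.0277,0.005,0,0,0],[0.0177,-0.0277,0.005,0,0,0],[0.0177,-0.0277,0.005,0,0,0],[0.0177,-0.0277,0.005,0,0,0],[0.0177,-0.0277,0.005,0,0,0],[0.0177,-0.0277,0.005,0,0,0]],
  ],
  jaw=0.8,
)

```text
time_s: 0.93
eef_pos: [285.1, -326.0, 221.3]
orientation: [-3.141, 0.001, 0.0]
contact_force: [0.8, 0.1, 0.5]
gripper_width: 73.6
finger_force: 0.0
```

>>> servo_tool(
  increments=[
    [[0.0177,-0.0277,0.007,0,0,0],[0.0177,-0.0277,0.007,0,0,0],[0.0177,-0.0277,0.007,0,0,0],[0.0177,-0.0277,0.007,0,0,0],[0.0177,-0.0277,0.007,0,0,0],[0.0177,-0.0277,0.007,0,0,0],[0.0177,-0.0277,0.007,0,0,0],[0.0177,-0.0277,0.007,0,0,0],[0.0177,-0.0277,0.007,0,0,0],[0.0177,-0.0277,0.007,0,0,0]],
  ],
)

```text
time_s: 1.77
eef_pos: [462.3, -49.1, 151.2]
orientation: [3.142, -0.001, -0.001]
contact_force: [0.3, 0.5, -0.7]
gripper_width: 73.6
finger_force: 0.0
```

```bash
cat >> h.py <<'E'
def pose():
    s=telemetry.state();M=R.from_rotvec(s["orientation"]).as_matrix()
    return s["eef_pos"],M,s
def go(x,y,z):
    p,M,s=pose();print("t",round(s["time_s"],2),"p",p.round(1),"yaw",round(np.degrees(np.arctan2(M[1,0],M[0,0])),2),"z",M[:,2].round(3),"tool d",(M.T@(np.array([x,y,z])-p)).round(1),"w",s["gripper_width"])
E
python3 - <<'E'
from h import *
go(462.3,-49.5,39)
D=np.load("top0.npz");im,w=D["im"],D["w"];P=cams.camera_params("top")
for n,(u0,v0,u1,v1),zh,rz,(cu,cv) in (("big",(85,145,145,235),39.5,38,(114,208)),("small",(425,158,470,235),36,46,(445,216))):
    s=np.zeros(im.shape[:2],bool);s[v0:v1,u0:u1]=1
    m=s&(w[...,2]>zh)&(np.hypot(*np.mgrid[-cv:420-cv,-cu:560-cu])>(24 if n=="big" else 18))
    v,u=np.nonzero(m);q=w[m][:,:2]
    vx,vy,x0,y0=cv2.fitLine(q.astype(np.float32),cv2.DIST_HUBER,0,.01,.01).ravel()
    if vx<0: vx,vy=-vx,-vy
    t=(q-[x0,y0])@[vx,vy];tip=np.array([x0,y0])+[vx*t.max(),vy*t.max()]
    L=110 if n=="big" else 105
    print(n,"handle deg",np.degrees(np.arctan2(vy,vx)).round(1),"tip",tip.round(1),"axis from tip",(tip-L*np.array([vx,vy])).round(1),len(u))
    m2=s&(w[...,2]>10)&~m
    # outer silhouette of near-rim band
    rim=s&(w[...,2]>rz-5)&(w[...,2]<rz+3)&~m
    p=w[rim][:,:2];A=np.c_[2*p,np.ones(len(p))];c=np.linalg.lstsq(A,(p**2).sum(1),rcond=None)[0]
    print(" rim fit",c[:2].round(1),"r",np.sqrt(c[2]+c[0]**2+c[1]**2).round(1),len(p))
E
```

```text
t 1.77 p [462.3 -49.1 151.2] yaw -0.02 z [-0. -0. -1.] tool d [  0.    0.4 112.2] w 73.57715786457997
big handle deg -15.5 tip [595.2 321.6] axis from tip [489.2 351. ] 204
 rim fit [489.5 351.1] r 40.4 224
small handle deg -8.9 tip [ 559.9 -357.4] axis from tip [ 456.2 -341.3] 236
 rim fit [ 458.2 -341.9] r 25.9 185
```

>>> servo_tool(
  increments=[
    [[0,0,0.025,0,0,0],[0,0,0.025,0,0,0],[0,0,0.025,0,0,0],[0,0,0.017,0,0,0],[0,0,0.01,0,0,0],[0,0,0.01,0,0,0],[0,0,0,0,0,0],[0,0,0,0,0,0],[0,0,0,0,0,0],[0,0,0,0,0,0]],
  ],
)

```text
time_s: 2.6
eef_pos: [462.3, -50.9, 40.4]
orientation: [3.141, -0.001, 0.002]
contact_force: [-0.4, -0.2, -0.1]
gripper_width: 73.8
finger_force: 0.0
```

>>> servo_tool(
  increments=[
    [[0,0,0,0,0,0],[0,0,0,0,0,0],[0,0,0,0,0,0],[0,0,0,0,0,0],[0,0,0,0,0,0],[0,0,0,0,0,0],[0,0,0,0,0,0],[0,0,0,0,0,0],[0,0,0,0,0,0],[0,0,0,0,0,0]],
  ],
  jaw=0.3,
)

```text
time_s: 3.43
eef_pos: [461.9, -50.6, 39.8]
orientation: [3.142, -0.001, 0.0]
contact_force: [-0.9, 1.8, 2.3]
gripper_width: 39.4
finger_force: 30.0
```

>>> servo_tool(
  increments=[
    [[0,0,-0.01,0,0,0],[0,0,-0.02,0,0,0],[0,0,-0.02,0,0,0],[0.013,0.009,-0.02,0,0,0],[0.026,0.017,0,0,0,0],[0.026,0.017,0,0,0,0],[0.026,0.017,0,0,0,0],[0.026,0.017,0,0,0,0],[0.026,0.017,0,0,0,0],[0.014,0.01,0,0,0,0]],
  ],
)

```text
time_s: 4.27
eef_pos: [621.0, -156.8, 109.2]
orientation: [3.141, -0.002, 0.002]
contact_force: [-0.4, -0.0, -2.1]
gripper_width: 39.3
finger_force: 30.0
```

>>> servo_tool(
  increments=[
    [[0,0,0,0,0,0],[0,0,0.015,0,0,0],[0,0,0.015,0,0,0],[0,0,0.015,0,0,0],[0,0,0.01,0,0,0],[0,0,0.005,0,0,0],[0,0,0.003,0,0,0],[0,0,0.002,0,0,0],[0,0,0,0,0,0],[0,0,0,0,0,0]],
  ],
)

```text
time_s: 5.1
eef_pos: [619.2, -154.9, 45.4]
orientation: [3.141, -0.001, 0.002]
contact_force: [0.5, -0.0, -1.0]
gripper_width: 39.3
finger_force: 30.0
```

>>> servo_tool(
  increments=[
    [[0,0,0.001,0,0,0],[0,0,0,0,0,0],[0,0,0,0,0,0],[0,0,0,0,0,0],[0,0,0,0,0,0],[0,0,-0.01,0,0,0],[0,0,-0.02,0,0,0],[0,0,-0.025,0,0,0],[0,0,-0.025,0,0,0],[0,0,0,0,0,0]],
  ],
  jaw=0.65,
)

```text
time_s: 5.93
eef_pos: [621.6, -155.8, 130.2]
orientation: [3.138, -0.001, 0.015]
contact_force: [1.3, -0.9, -0.6]
gripper_width: 59.5
finger_force: 0.0
```

>>> servo_tool(
  increments=[
    [[-0.018,-0.0226,0,0,0,0],[-0.02,-0.025,0,0,0,0],[-0.02,-0.025,0,0,0,0],[-0.02,-0.025,0,0,0,0],[-0.02,-0.025,0,0,0,0],[-0.02,-0.025,0,0,0,0],[-0.02,-0.025,0,0,0,0],[-0.02,-0.025,0,0,0,0],[-0.016,-0.02,0,0,0,0],[-0.006,-0.0087,0,0,0,0]],
  ],
)

```text
time_s: 6.77
eef_pos: [436.4, 73.5, 123.9]
orientation: [-3.141, -0.002, 0.002]
contact_force: [-0.3, -0.4, 0.9]
gripper_width: 59.6
finger_force: 0.0
```

```bash
python3 - <<'E'
from h import *
go(438.7,71.4,54)
E
```

```text
t 6.77 p [436.4  73.5 123.9] yaw 0.08 z [-0.002  0.    -1.   ] tool d [ 2.4  2.2 69.9] w 59.63572301382955
```

>>> servo_tool(
  increments=[
    [[0,0,0,0,0,0],[0,0,0.02,0,0,0],[0,0,0.02,0,0,0],[0,0,0.015,0,0,0],[0,0,0.01,0,0,0],[0,0,0.005,0,0,0],[0,0,0,0,0,0],[0,0,0,0,0,0],[0,0,0,0,0,0],[0,0,0,0,0,0]],
  ],
)

```text
time_s: 7.6
eef_pos: [439.7, 71.4, 54.4]
orientation: [3.141, -0.001, 0.003]
contact_force: [-1.2, -0.2, -0.3]
gripper_width: 60.0
finger_force: 0.0
```

>>> servo_tool(
  increments=[
    [[0,0,0,0,0,0],[0,0,0,0,0,0],[0,0,0,0,0,0],[0,0,0,0,0,0],[0,0,0,0,0,0],[0,0,0,0,0,0],[0,0,0,0,0,0],[0,0,0,0,0,0],[0,0,0,0,0,0],[0,0,0,0,0,0]],
  ],
  jaw=0.25,
)

```text
time_s: 8.43
eef_pos: [439.0, 71.6, 53.7]
orientation: [3.142, -0.001, 0.0]
contact_force: [-0.9, 1.3, 2.0]
gripper_width: 32.6
finger_force: 29.9
```

>>> servo_tool(
  increments=[
    [[0,0,-0.01,0,0,0],[0,0,-0.02,0,0,0],[0,0,-0.02,0,0,0],[0.013,0.01,-0.015,0,0,0],[0.026,0.021,0,0,0,0],[0.028,0.022,0,0,0,0],[0.028,0.022,0,0,0,0],[0.028,0.022,0,0,0,0],[0.026,0.021,0,0,0,0],[0.0143,0.0116,0,0,0,0]],
  ],
)

```text
time_s: 9.27
eef_pos: [604.4, -60.8, 118.2]
orientation: [3.141, -0.003, 0.002]
contact_force: [-1.2, 0.2, -0.7]
gripper_width: 32.4
finger_force: 29.9
```

>>> servo_tool(
  increments=[
    [[0,0,0,0,0,0],[0,0,0.015,0,0,0],[0,0,0.015,0,0,0],[0,0,0.013,0,0,0],[0,0,0.009,0,0,0],[0,0,0.005,0,0,0],[0,0,0.003,0,0,0],[0,0,0,0,0,0],[0,0,0,0,0,0],[0,0,0,0,0,0]],
  ],
)

```text
time_s: 10.1
eef_pos: [602.6, -58.1, 59.4]
orientation: [3.141, -0.001, 0.002]
contact_force: [0.2, 1.0, -1.1]
gripper_width: 32.7
finger_force: 29.9
```

>>> servo_tool(
  increments=[
    [[0,0,0.001,0,0,0],[0,0,0,0,0,0],[0,0,0,0,0,0],[0,0,0,0,0,0],[0,0,0,0,0,0],[0,0,-0.01,0,0,0],[0,0,-0.02,0,0,0],[0,0,-0.02,0,0,0],[0,0,-0.02,0,0,0],[0,0,0,0,0,0]],
  ],
  jaw=0.65,
)

```text
time_s: 10.93
eef_pos: [604.5, -58.6, 132.8]
orientation: [3.14, -0.001, 0.012]
contact_force: [1.6, -1.0, 0.5]
gripper_width: 59.5
finger_force: 0.0
```

>>> servo_tool(
  increments=[
    [[-0.015,-0.02,0,0,0,0],[-0.019,-0.026,0,0,0,0],[-0.019,-0.026,0,0,0,0],[-0.019,-0.026,0,0,0,0],[-0.019,-0.026,0,0,0,0],[-0.019,-0.026,0,0,0,0],[-0.019,-0.026,0,0,0,0],[-0.019,-0.026,0,0,0,0],[-0.016,-0.02,0,0,0,0],[-0.007,-0.009,0,0,0,0]],
  ],
)

```text
time_s: 11.77
eef_pos: [428.9, 174.9, 127.7]
orientation: [-3.141, -0.002, 0.002]
contact_force: [0.6, -0.6, 0.2]
gripper_width: 59.6
finger_force: 0.0
```

>>> servo_tool(
  increments=[
    [[0,0,0,0,0,0],[0,0,0.02,0,0,0],[0,0,0.02,0,0,0],[0,0,0.014,0,0,0],[0,0,0.006,0,0,0],[0,0,0,0,0,0],[0,0,0,0,0,0],[0,0,0,0,0,0],[0,0,0,0,0,0],[0,0,0,0,0,0]],
  ],
)

```text
time_s: 12.6
eef_pos: [431.9, 173.0, 68.4]
orientation: [-3.141, 0.001, -0.002]
contact_force: [0.1, -0.2, 1.2]
gripper_width: 59.6
finger_force: 0.0
```

Down another 14 mm, then close.

>>> servo_tool(
  increments=[
    [[0,0,0.007,0,0,0],[0,0,0.007,0,0,0],[0,0,0,0,0,0],[0,0,0,0,0,0],[0,0,0,0,0,0],[0,0,0,0,0,0],[0,0,0,0,0,0],[0,0,0,0,0,0],[0,0,0,0,0,0],[0,0,0,0,0,0]],
  ],
)

```text
time_s: 13.43
eef_pos: [431.4, 173.0, 53.8]
orientation: [3.142, -0.001, 0.0]
contact_force: [0.1, -0.6, 0.4]
gripper_width: 59.9
finger_force: 0.0
```

>>> servo_tool(
  increments=[
    [[0,0,0,0,0,0],[0,0,0,0,0,0],[0,0,0,0,0,0],[0,0,0,0,0,0],[0,0,0,0,0,0],[0,0,0,0,0,0],[0,0,0,0,0,0],[0,0,0,0,0,0],[0,0,0,0,0,0],[0,0,0,0,0,0]],
  ],
  jaw=0.25,
)

```text
time_s: 14.27
eef_pos: [431.4, 173.0, 53.7]
orientation: [3.142, -0.001, 0.0]
contact_force: [-0.2, 1.3, 0.5]
gripper_width: 32.5
finger_force: 30.0
```

>>> servo_tool(
  increments=[
    [[0,0,-0.01,0,0,0],[0,0,-0.02,0,0,0],[0,0,-0.02,0,0,0],[0.014,0,-0.015,0,0,0],[0.028,-0.003,0,0,0,0],[0.03,-0.003,0,0,0,0],[0.03,-0.003,0,0,0,0],[0.03,-0.003,0,0,0,0],[0.027,-0.001,0,0,0,0],[0.0142,0,0,0,0,0]],
  ],
)

```text
time_s: 15.1
eef_pos: [607.1, 185.8, 118.2]
orientation: [3.141, -0.001, 0.002]
contact_force: [-0.6, -0.3, -0.6]
gripper_width: 32.6
finger_force: 30.0
```

>>> servo_tool(
  increments=[
    [[0,0,0,0,0,0],[0,0,0.015,0,0,0],[0,0,0.015,0,0,0],[0,0,0.013,0,0,0],[0,0,0.009,0,0,0],[0,0,0.005,0,0,0],[0,0,0.003,0,0,0],[0,0,0,0,0,0],[0,0,0,0,0,0],[0,0,0,0,0,0]],
  ],
)

```text
time_s: 15.93
eef_pos: [604.9, 186.0, 59.5]
orientation: [-3.141, 0.001, -0.002]
contact_force: [-0.2, -0.4, 0.1]
gripper_width: 32.8
finger_force: 30.0
```

>>> servo_tool(
  increments=[
    [[0,0,0.001,0,0,0],[0,0,0,0,0,0],[0,0,0,0,0,0],[0,0,0,0,0,0],[0,0,0,0,0,0],[0,0,-0.01,0,0,0],[0,0,-0.02,0,0,0],[0,0,-0.02,0,0,0],[0,0,-0.02,0,0,0],[0,0,0,0,0,0]],
  ],
  jaw=0.65,
)

```text
time_s: 16.77
eef_pos: [606.9, 186.4, 133.0]
orientation: [-3.14, 0.001, -0.013]
contact_force: [0.3, 0.2, 0.3]
gripper_width: 60.0
finger_force: 0.0
```

```bash
python3 - <<'E'
from h import *
a=np.radians(-15.5);c=np.array([489.3,351])+64*np.array([np.cos(a),np.sin(a)]);print(c)
go(c[0],c[1],51)
im,w,P=cloud("top");cv2.imwrite("pics/top1.png",im[90:260,80:480])
E
```

```text
[550.97234901 333.89674393]
t 16.77 p [606.9 186.4 133. ] yaw -0.03 z [ 0.008  0.001 -1.   ] tool d [ -56.6 -147.4   81.7] w 59.96609879935253
```

View pics/top1.png

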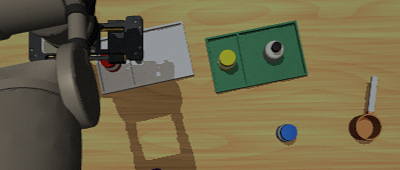

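>>> servo_tool(
  increments=[
    [[-0.009,-0.025,0,0,0,0],[-0.0112,-0.031,0,0,0,0],[-0.0112,-0.031,0,0,0,0],[-0.0112,-0.031,0,0,0,0],[-0.011,-0.03,0,0,0,0],[0,0,0,0,0,5],[0,0,0,0,0,5],[0,0,0,0,0,5.5],[0,0,0,0,0,0],[0,0,0,0,0,0]],
  ],
)

```text
time_s: 17.65
eef_pos: [550.6, 333.8, 126.9]
orientation: [3.113, -0.42, -0.002]
contact_force: [0.2, -0.2, 0.8]
gripper_width: 59.1
finger_force: 0.0
```

```bash
python3 - <<'E'
from h import *
go(551,333.9,51)
E
```

```text
t 17.65 p [550.6 333.8 126.9] yaw -15.37 z [-0.001 -0.001 -1.   ] tool d [ 0.5 -0.3 75.9] w 59.137667593581874
```

>>> servo_tool(
  increments=[
    [[0,0,0.02,0,0,0],[0,0,0.02,0,0,0],[0,0,0.015,0,0,0],[0,0,0.01,0,0,0],[0,0,0.007,0,0,0],[0,0,0.004,0,0,0],[0,0,0,0,0,0],[0,0,0,0,0,0],[0,0,0,0,0,0],[0,0,0,0,0,0]],
  ],
)

```text
time_s: 18.48
eef_pos: [551.5, 334.1, 52.6]
orientation: [-3.112, 0.424, -0.002]
contact_force: [-0.2, -0.2, 0.2]
gripper_width: 59.5
finger_force: 0.0
```

>>> servo_tool(
  increments=[
    [[0,0,0,0,0,0],[0,0,0,0,0,0],[0,0,0,0,0,0],[0,0,0,0,0,0],[0,0,0,0,0,0],[0,0,0,0,0,0],[0,0,0,0,0,0],[0,0,0,0,0,0],[0,0,0,0,0,0],[0,0,0,0,0,0]],
  ],
  jaw=0.05,
)

```text
time_s: 19.32
eef_pos: [551.0, 333.9, 51.6]
orientation: [3.113, -0.424, 0.0]
contact_force: [-0.2, -0.2, -0.6]
gripper_width: 11.7
finger_force: 29.9
```

>>> servo_tool(
  increments=[
    [[0,0,-0.003,0,0,0],[0,0,-0.006,0,0,0],[0,0,-0.012,0,0,0],[0,0,-0.016,0,0,0],[0,0,-0.016,0,0,0],[0,0,-0.016,0,0,0],[0,0,-0.012,0,0,0],[0,0,-0.006,0,0,0],[0,0,-0.003,0,0,0],[0,0,0,0,0,0]],
  ],
)

```text
time_s: 20.15
eef_pos: [551.1, 334.0, 142.3]
orientation: [-3.112, 0.424, -0.001]
contact_force: [0.5, -0.3, -0.8]
gripper_width: 11.4
finger_force: 29.9
```

>>> servo_tool(
  increments=[
    [[0.006,0.0067,0,0,0,0],[0.01,0.011,0,0,0,0],[0.01,0.011,0,0,0,0],[0.01,0.011,0,0,0,0],[0.01,0.011,0,0,0,0],[0.01,0.011,0,0,0,0],[0.01,0.011,0,0,0,0],[0.01,0.011,0,0,0,0],[0.01,0.011,0,0,0,0],[0.01,0.011,0,0,0,0]],
  ],
)

```text
time_s: 20.98
eef_pos: [615.9, 204.9, 141.7]
orientation: [3.113, -0.425, 0.0]
contact_force: [0.9, -0.1, -1.3]
gripper_width: 11.6
finger_force: 29.9
```

>>> servo_tool(
  increments=[
    [[0.012,0.013,0,0,0,0],[0.012,0.013,0,0,0,0],[0.012,0.013,0,0,0,0],[0.012,0.013,0,0,0,0],[0.012,0.013,0,0,0,0],[0.012,0.013,0,0,0,0],[0.012,0.013,0,0,0,0],[0.01,0.01,0,0,0,0],[0.0096,0.009,0,0,0,0],[0,0,0,0,0,0]],
  ],
)

```text
time_s: 21.82
eef_pos: [686.9, 69.9, 141.5]
orientation: [3.112, -0.428, 0.001]
contact_force: [-0.5, -0.8, -0.8]
gripper_width: 11.4
finger_force: 29.9
```

```bash
python3 - <<'E'
from h import *
go(685.7,72.7,56)
im,w,P=cloud("scene");cv2.imwrite("pics/s1.png",cv2.resize(im[100:310,270:480],None,fx=2.5,fy=2.5))
E
```

```text
t 21.82 p [686.9  69.9 141.5] yaw -15.67 z [ 0.001 -0.001 -1.   ] tool d [-2.  -2.4 85.5] w 11.376055016301656
```

View pics/s1.png

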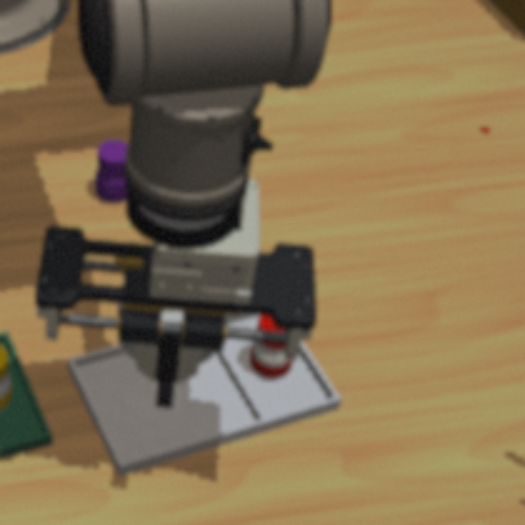

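The picture shows the pan held by its handle (165,370), roughly level over the wide compartment, and the red jar standing at (272,345). Lower it.

>>> servo_tool(
  increments=[
    [[0,0,0.006,0,0,0],[0,0,0.012,0,0,0],[0,0,0.014,0,0,0],[0,0,0.014,0,0,0],[0,0,0.012,0,0,0],[0,0,0.009,0,0,0],[0,0,0.006,0,0,0],[0,0,0.006,0,0,0],[0,0,0.003,0,0,0],[0,0,0.002,0,0,0]],
  ],
)

```text
time_s: 22.7
eef_pos: [685.6, 72.7, 57.5]
orientation: [3.113, -0.424, 0.0]
contact_force: [-0.6, -0.7, -0.8]
gripper_width: 11.4
finger_force: 29.9
```

>>> servo_tool(
  increments=[
    [[0,0,0.001,0,0,0],[0,0,0,0,0,0],[0,0,0,0,0,0],[0,0,0,0,0,0],[0,0,0,0,0,0],[0,0,0,0,0,0],[0,0,0,0,0,0],[0,0,0,0,0,0],[0,0,0,0,0,0],[0,0,0,0,0,0]],
  ],
)

```text
time_s: 23.53
eef_pos: [685.6, 72.7, 56.7]
orientation: [3.113, -0.425, 0.0]
contact_force: [-0.0, 0.0, -1.3]
gripper_width: 11.4
finger_force: 29.9
```

>>> servo_tool(
  increments=[
    [[0,0,0,0,0,0],[0,0,0,0,0,0],[0,0,0,0,0,0],[0,0,0,0,0,0],[0,0,0,0,0,0],[0,0,-0.008,0,0,0],[0,0,-0.015,0,0,0],[0,0,-0.02,0,0,0],[0,0,-0.025,0,0,0],[0,0,0,0,0,0]],
  ],
  jaw=0.5,
)

```text
time_s: 24.37
eef_pos: [688.3, 72.7, 131.1]
orientation: [-3.112, 0.424, -0.015]
contact_force: [1.5, -0.3, 1.1]
gripper_width: 45.3
finger_force: 0.0
```

>>> servo_tool(
  increments=[
    [[-0.001,0.012,0,0,0,0],[-0.002,0.025,0,0,0,0],[-0.002,0.026,0,0,0,0],[-0.002,0.026,0,0,0,0],[-0.002,0.026,0,0,0,0],[-0.002,0.026,0,0,0,0],[-0.002,0.026,0,0,0,0],[-0.002,0.026,0,0,0,0],[-0.002,0.026,0,0,0,0],[-0.002,0.026,0,0,0,0]],
  ],
)

```text
time_s: 25.2
eef_pos: [599.8, -159.8, 123.6]
orientation: [-3.112, 0.425, 0.004]
contact_force: [0.4, 0.1, 0.3]
gripper_width: 46.2
finger_force: 0.0
```

>>> servo_tool(
  increments=[
    [[-0.002,0.026,0,0,0,0],[-0.002,0.026,0,0,0,0],[-0.002,0.026,0,0,0,0],[-0.002,0.026,0,0,0,0],[-0.002,0.026,0,0,0,0],[-0.002,0.026,0,0,0,0],[-0.002,0.026,0,0,0,0],[-0.0021,0.0246,0,0,0,0],[0,0,0,0,0,-3.3],[0,0,0,0,0,-3.3]],
  ],
)

```text
time_s: 26.03
eef_pos: [528.6, -354.8, 123.4]
orientation: [-3.131, 0.245, 0.003]
contact_force: [0.2, 0.5, -0.5]
gripper_width: 45.8
finger_force: 0.0
```

```bash
cat > p.py <<'E'
from h import *
go(531.1,-353.1,48)
im,w,P=cloud("top");cv2.imwrite("pics/top2.png",cv2.resize(im[90:260,80:480],None,fx=2,fy=2))
# big pan in white tray
u,v=np.meshgrid(range(560),range(420))
s=(u>165)&(u<285)&(v>85)&(v<190)&(w[...,1]<150)
m=s&(w[...,2]>43.5)&(np.hypot(w[...,0]-624,w[...,1]-90)>46)
q=w[m][:,:2].astype(np.float32);vx,vy,x0,y0=cv2.fitLine(q,cv2.DIST_HUBER,0,.01,.01).ravel()
if vx<0:vx,vy=-vx,-vy
t=((q-[x0,y0])@[vx,vy]).max();tip=np.array([x0+vx*t,y0+vy*t]);print("handle",np.degrees(np.arctan2(vy,vx)),"tip",tip,"axis",tip-110*np.array([vx,vy]),"z",np.median(w[m][:,2]))
rim=s&(w[...,2]>37)&(w[...,2]<46)&(np.hypot(w[...,0]-624,w[...,1]-90)<50)
p=w[rim][:,:2];c=np.linalg.lstsq(np.c_[2*p,np.ones(len(p))],(p**2).sum(1),rcond=None)[0];c=np.r_[c[:2],np.sqrt(c[2]+c[0]**2+c[1]**2)]
print("rim",c,w[rim][:,2].std(),np.linalg.lstsq(np.c_[p-c[:2],np.ones(len(p))],w[rim][:,2],rcond=None)[0])
E
python3 p.py
```

```text
t 26.03 p [ 528.6 -354.8  123.4] yaw -8.96 z [-0.002  0.001 -1.   ] tool d [ 2.3 -2.  75.3] w 45.81800543412326
handle -16.441504 tip [727.87445   57.731293] axis [622.37244  88.86528] z 52.815429096965346
rim [623.30716685  88.82501555  40.3196691 ] 1.6397403670488035 [-5.68831238e-04 -6.47788499e-03  4.05337926e+01]
```

View pics/top2.png

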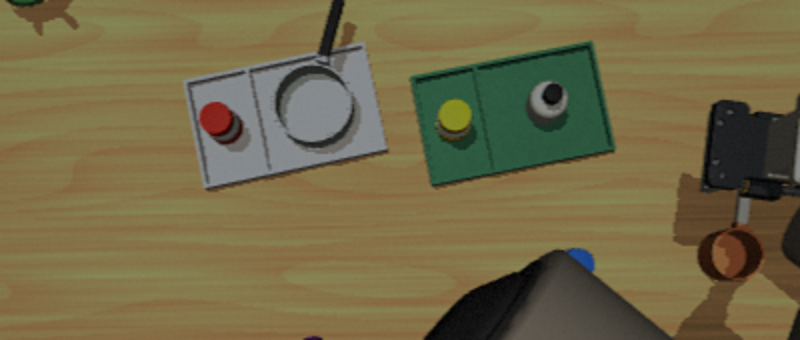

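The crop shows the red jar (215,120), big pan (315,105), yellow jar (456,120) and bottle (548,103) all standing inside their compartments. Big pan axis is (623, 89), handle at −16°. Next, grip the small pan's handle.

>>> servo_tool(
  increments=[
    [[0,0,0.015,0,0,0],[0,0,0.02,0,0,0],[0,0,0.015,0,0,0],[0,0,0.012,0,0,0],[0,0,0.008,0,0,0],[0,0,0.006,0,0,0],[0,0,0,0,0,0],[0,0,0,0,0,0],[0,0,0,0,0,0],[0,0,0,0,0,0]],
  ],
)

```text
time_s: 26.92
eef_pos: [531.3, -353.4, 49.7]
orientation: [3.131, -0.245, 0.002]
contact_force: [0.3, 0.1, 0.1]
gripper_width: 45.6
finger_force: 0.0
```

>>> servo_tool(
  increments=[
    [[0,0,0,0,0,0],[0,0,0,0,0,0],[0,0,0,0,0,0],[0,0,0,0,0,0],[0,0,0,0,0,0],[0,0,0,0,0,0],[0,0,0,0,0,0],[0,0,0,0,0,0],[0,0,0,0,0,0],[0,0,0,0,0,0]],
  ],
  jaw=0.05,
)

```text
time_s: 27.75
eef_pos: [530.8, -353.1, 48.7]
orientation: [3.132, -0.245, 0.0]
contact_force: [-0.2, -0.2, 1.1]
gripper_width: 11.7
finger_force: 30.0
```

>>> servo_tool(
  increments=[
    [[0,0,-0.003,0,0,0],[0,0,-0.006,0,0,0],[0,0,-0.012,0,0,0],[0,0,-0.018,0,0,0],[0,0,-0.018,0,0,0],[0,0,-0.018,0,0,0],[0,0,-0.016,0,0,0],[0,0,-0.012,0,0,0],[0,0,-0.007,0,0,0],[0,0,0,0,0,0]],
  ],
)

```text
time_s: 28.58
eef_pos: [531.6, -353.7, 161.5]
orientation: [3.129, -0.244, 0.006]
contact_force: [0.6, -0.7, -0.6]
gripper_width: 11.5
finger_force: 30.0
```

```bash
cat > q.py <<'E'
from h import *
p,M,s=pose();go(531,-353,48)
im,w,P=cloud("top")
# copper rim points
hsv=cv2.cvtColor(im,cv2.COLOR_BGR2HSV);a=p[:2]-75*M[:2,0]
zr=p[2]-48+46
m=(abs(w[...,2]-zr)<4)&(np.hypot(w[...,0]-a[0],w[...,1]-a[1])<36)&((hsv[...,0]<14)|(hsv[...,0]>172))&(hsv[...,1]>90)
q=w[m];c=np.linalg.lstsq(np.c_[2*q[:,:2],np.ones(len(q))],(q[:,:2]**2).sum(1),rcond=None)[0];c=np.r_[c[:2],np.sqrt(c[2]+c[0]**2+c[1]**2)]
print(len(q),"rim",c.round(1),"expected",a.round(1),"in tool",(M[:2,:2].T@(c[:2]-p[:2])).round(1),"tilt fit",np.linalg.lstsq(np.c_[q[:,:2]-c[:2],np.ones(len(q))],q[:,2],rcond=None)[0].round(3),"nom z",zr)
im,w,P=cloud("scene");cv2.imwrite("pics/s2.png",cv2.resize(im[80:290,10:290],None,fx=2,fy=2))
E
python3 q.py
```

```text
t 28.58 p [ 531.6 -353.7  161.5] yaw -8.93 z [ 0.003 -0.003 -1.   ] tool d [ -1.1  -0.8 113.5] w 11.512102274277872
108 rim [ 457.7 -342.9   25.8] expected [ 457.5 -342. ] in tool [-74.7   0.8] tilt fit [ 2.1000e-02 -3.0000e-03  1.5792e+02] nom z 159.52964605518392
```

View pics/s2.png

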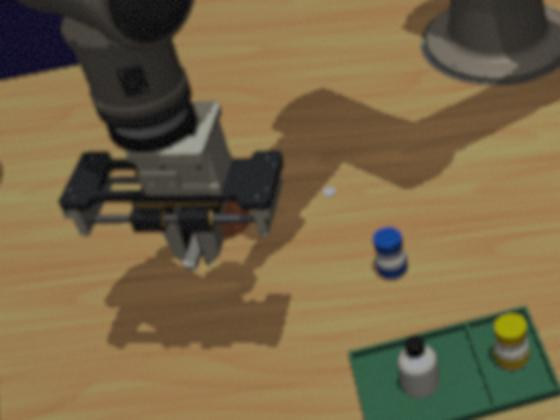

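The copper pan (230,215) is held level and clear of the bench; the blue jar (388,255) is untouched. Turn it half round.

>>> servo_tool(
  increments=[
    [[0,0,0,0,0,-2.7],[0,0,0,0,0,-5],[0,0,0,0,0,-6],[0,0,0,0,0,-6],[0,0,0,0,0,-6],[0,0,0,0,0,-6],[0,0,0,0,0,-6],[0,0,0,0,0,-6],[0,0,0,0,0,-6],[0,0,0,0,0,-6]],
  ],
)

```text
time_s: 29.52
eef_pos: [530.3, -352.6, 157.4]
orientation: [-2.878, -1.253, 0.002]
contact_force: [0.3, -0.1, -1.4]
gripper_width: 11.5
finger_force: 30.0
```

>>> servo_tool(
  increments=[
    [[0,0,0,0,0,-6],[0,0,0,0,0,-6],[0,0,0,0,0,-6],[0,0,0,0,0,-6],[0,0,0,0,0,-6],[0,0,0,0,0,-6],[0,0,0,0,0,-6],[0,0,0,0,0,-6],[0,0,0,0,0,-6],[0,0,0,0,0,-6]],
  ],
)

```text
time_s: 30.35
eef_pos: [530.3, -352.6, 157.3]
orientation: [-1.866, -2.524, -0.0]
contact_force: [-0.2, 0.7, -0.5]
gripper_width: 11.4
finger_force: 30.0
```

>>> servo_tool(
  increments=[
    [[0,0,0,0,0,-6],[0,0,0,0,0,-6],[0,0,0,0,0,-6],[0,0,0,0,0,-6],[0,0,0,0,0,-6],[0,0,0,0,0,-6],[0,0,0,0,0,-6],[0,0,0,0,0,-5],[0,0,0,0,0,-4],[0,0,0,0,0,0]],
  ],
)

```text
time_s: 31.18
eef_pos: [530.4, -352.7, 157.4]
orientation: [-0.601, -3.081, -0.002]
contact_force: [-0.4, -0.4, 0.0]
gripper_width: 11.5
finger_force: 30.0
```

```bash
python3 -c "
from h import *
go(551,110,62)"
```

```text
t 31.18 p [ 530.4 -352.7  157.4] yaw 157.91 z [-0.002  0.001 -1.   ] tool d [154.6 436.4  96.1] w 11.473308554164975
```

>>> servo_tool(
  increments=[
    [[0.004,0.0116,0,0,0,0],[0.0088,0.025,0,0,0,0],[0.0088,0.025,0,0,0,0],[0.0088,0.025,0,0,0,0],[0.0088,0.025,0,0,0,0],[0.0088,0.025,0,0,0,0],[0.0088,0.025,0,0,0,0],[0.0088,0.025,0,0,0,0],[0.0088,0.025,0,0,0,0],[0.0088,0.025,0,0,0,0]],
  ],
)

```text
time_s: 32.02
eef_pos: [542.6, -100.3, 158.4]
orientation: [-0.609, -3.081, -0.0]
contact_force: [0.6, -0.4, 0.1]
gripper_width: 11.7
finger_force: 30.0
```

>>> servo_tool(
  increments=[
    [[0.0088,0.025,0,0,0,0],[0.0088,0.025,0,0,0,0],[0.0088,0.025,0,0,0,0],[0.0088,0.025,0,0,0,0],[0.0088,0.025,0,0,0,0],[0.0088,0.025,0,0,0,0],[0.0088,0.025,0,0,0,0],[0.0088,0.0225,0,0,0,0],[0.0018,0.01,0,0,0,0],[0,0,0,0,0,0]],
  ],
)

```text
time_s: 32.85
eef_pos: [554.4, 119.3, 158.4]
orientation: [-0.603, -3.083, -0.0]
contact_force: [-0.8, -0.5, -0.2]
gripper_width: 12.0
finger_force: 30.0
```

>>> servo_tool(
  increments=[
    [[0,0,0,0,0,0],[0,0,0,0,0,0],[0,0,0.008,0,0,0],[0,0,0.01,0,0,0],[0,0,0.01,0,0,0],[0,0,0.01,0,0,0],[0,0,0.006,0,0,0],[0,0,0,0,0,0],[0,0,0,0,0,0],[0,0,0,0,0,0]],
  ],
)

```text
time_s: 33.68
eef_pos: [555.3, 116.9, 114.9]
orientation: [0.605, 3.082, 0.0]
contact_force: [0.2, -1.3, 0.1]
gripper_width: 11.6
finger_force: 30.0
```

```bash
python3 q.py; python3 - <<'E'
from h import *
go(553.5,117.2,57)
im,w,P=cloud("top");cv2.imwrite("pics/top3.png",cv2.resize(im[80:220,130:330],None,fx=3,fy=3))
E
```

```text
t 33.68 p [555.3 116.9 114.9] yaw 157.77 z [ 0.001 -0.    -1.   ] tool d [-155.2 -444.1   66.9] w 11.565907552571325
13 rim [621.6  85.4  23.8] expected [624.7  88.5] in tool [-73.3  -4. ] tilt fit [-4.0000e-03 -6.6000e-02  1.0964e+02] nom z 112.89516214855509
t 33.78 p [555.4 116.9 115.2] yaw 157.78 z [ 0.001  0.    -1.   ] tool d [ 1.9 -0.5 58.2] w 11.211192409614958
```

View pics/top3.png

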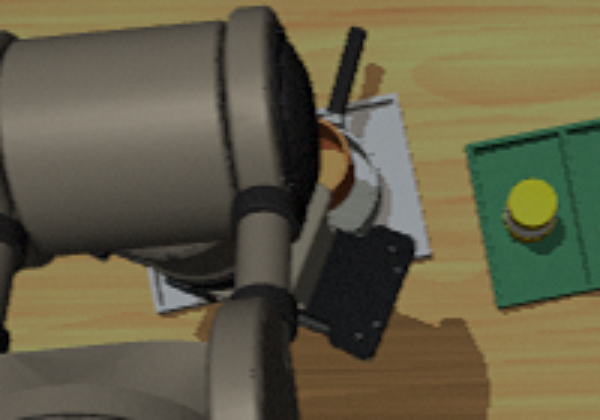

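The view is largely blocked by the arm, but the copper rim (335,160) sits within the big pan's rim, handles opposed. Nudge 2 mm along the handle and lower.

>>> servo_tool(
  increments=[
    [[0.002,0,0,0,0,0],[0,0,0.006,0,0,0],[0,0,0.008,0,0,0],[0,0,0.008,0,0,0],[0,0,0.008,0,0,0],[0,0,0.006,0,0,0],[0,0,0.005,0,0,0],[0,0,0.004,0,0,0],[0,0,0,0,0,0],[0,0,0,0,0,0]],
  ],
)

```text
time_s: 34.67
eef_pos: [553.1, 117.6, 69.5]
orientation: [-0.606, -3.082, 0.0]
contact_force: [0.3, 0.0, -0.9]
gripper_width: 11.6
finger_force: 30.0
```

>>> servo_tool(
  increments=[
    [[0,0,0.003,0,0,0],[0,0,0.003,0,0,0],[0,0,0.003,0,0,0],[0,0,0.002,0,0,0],[0,0,0,0,0,0],[0,0,0,0,0,0],[0,0,0,0,0,0],[0,0,0,0,0,0],[0,0,0,0,0,0],[0,0,0,0,0,0]],
  ],
)

```text
time_s: 35.5
eef_pos: [553.2, 117.6, 58.8]
orientation: [0.606, 3.082, -0.0]
contact_force: [-0.2, -0.8, 0.5]
gripper_width: 11.7
finger_force: 30.0
```

>>> servo_tool(
  increments=[
    [[0,0,0.001,0,0,0],[0,0,0.001,0,0,0],[0,0,0,0,0,0],[0,0,0,0,0,0],[0,0,0,0,0,0],[0,0,0,0,0,0],[0,0,0,0,0,0],[0,0,0,0,0,0],[0,0,0,0,0,0],[0,0,0,0,0,0]],
  ],
)

```text
time_s: 36.33
eef_pos: [553.2, 117.6, 56.7]
orientation: [0.606, 3.083, -0.0]
contact_force: [0.2, 0.1, -0.5]
gripper_width: 11.6
finger_force: 30.0
```

>>> servo_tool(
  increments=[
    [[0,0,0,0,0,0],[0,0,0,0,0,0],[0,0,0,0,0,0],[0,0,0,0,0,0],[0,0,0,0,0,0],[0,0,-0.006,0,0,0],[0,0,-0.012,0,0,0],[0,0,-0.02,0,0,0],[0,0,-0.025,0,0,0],[0,0,-0.025,0,0,0]],
  ],
  jaw=0.45,
)

```text
time_s: 37.17
eef_pos: [552.8, 117.6, 145.7]
orientation: [-0.605, -3.082, 0.001]
contact_force: [0.4, 0.1, 0.1]
gripper_width: 40.9
finger_force: 0.0
```

>>> servo_tool(
  increments=[
    [[0.015,0,-0.02,0,0,0],[0.02,0,-0.02,0,0,0],[0.02,0,-0.02,0,0,0],[0.02,0,-0.02,0,0,0],[0.02,0,0,0,0,0],[0.02,0,0,0,0,0],[0.02,0,0,0,0,0],[0.015,0,0,0,0,0],[0,0,0,0,0,0],[0,0,0,0,0,0]],
  ],
)

```text
time_s: 38.0
eef_pos: [414.2, 174.6, 225.4]
orientation: [0.604, 3.082, 0.0]
contact_force: [0.5, 0.1, -0.7]
gripper_width: 41.4
finger_force: 0.0
```

```bash
python3 - <<'E'
from h import *
go(0,0,0)
im,w,P=cloud("top");im2,_,_=cloud("scene");cv2.imwrite("pics/f.png",np.vstack([cv2.resize(im[80:220,130:430],(640,299)),cv2.resize(im2[140:310,170:490],(560,298))[:, :].copy() if 0 else cv2.resize(im2[160:310,170:490],(640,300))]))
D=np.load("top0.npz")["w"]
print("blue shift",np.nanmedian((w-D)[215:228,362:374].reshape(-1,3),0))
E
```

```text
t 38.0 p [414.2 174.6 225.4] yaw 157.84 z [ 0.001  0.    -1.   ] tool d [ 318.  -318.1  224.8] w 41.39529261652622
blue shift [ 0.0033703  -0.02748902 -0.15073678]
```

View pics/f.png

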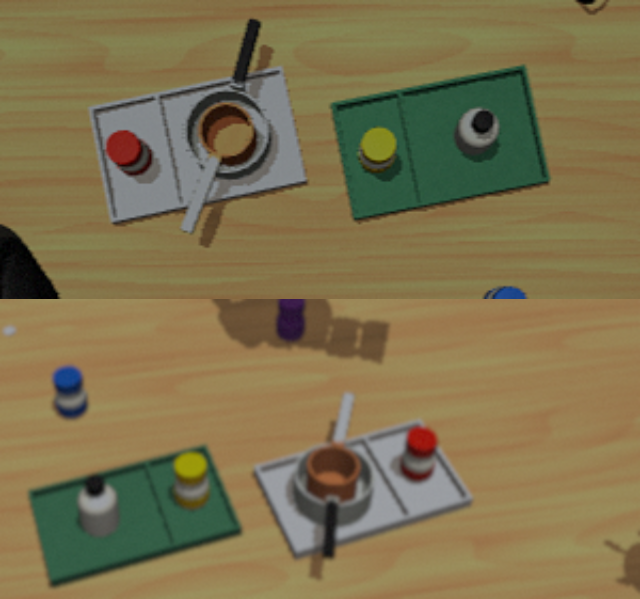

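Both views show the copper pan nested in the big pan ((229,131) in the upper one) with the handles opposed, and all the jars and the bottle upright. The blue jar hasn't moved. One last number check before handing in.

```bash
python3 - <<'E'
from h import *
im,w,P=cloud("top")
def near(x,y,r,z0,z1):
    m=(np.hypot(w[...,0]-x,w[...,1]-y)<r)&(w[...,2]>z0)&(w[...,2]<z1);q=w[m]
    return q
def tray(p,c,a):
    a=np.radians(a);return np.array([[np.cos(a),np.sin(a)],[-np.sin(a),np.cos(a)]])@(p-np.array(c))
W=(617.2,123.2),11.2;G=(613,-121.1),9.7
for n,x,y,T,z0 in (("red",605,187,W,54),("yel",602,-58,G,54),("glue",619,-155,G,66)):
    q=near(x,y,30,z0,90);print(n,q.mean(0).round(1),tray(q.mean(0)[:2],*T).round(1))
ok=True
for n,r0,r1,z0,z1 in (("small",0,34,50,60),("big",36,46,36,46)):
    q=near(623,89,r1,z0,z1);q=q[np.hypot(q[:,0]-623,q[:,1]-89)>r0]
    c=np.linalg.lstsq(np.c_[2*q[:,:2],np.ones(len(q))],(q[:,:2]**2).sum(1),rcond=None)[0]
    print(n,c[:2].round(1),np.sqrt(c[2]+c[0]**2+c[1]**2).round(1),tray(c[:2],*W).round(1),"z",np.median(q[:,2]).round(1),np.linalg.lstsq(np.c_[q[:,:2]-c[:2],np.ones(len(q))],q[:,2],rcond=None)[0].round(3),len(q))
E
```

```text
red [605.1 185.5  59.1] [ 0.2 63.5]
yel [601.7 -57.9  59.2] [-0.5 64.2]
glue [ 619.  -155.3   73. ] [  0.1 -34.7]
small [619.9  88.3] 25.7 [ -4.1 -34.8] z 52.8 [-1.0000e-02 -1.0000e-03  5.2808e+01] 140
big [623.2  88.7] 40.2 [ -0.9 -35. ] z 40.7 [ 1.0000e-03 -0.0000e+00  4.0497e+01] 209
```

```bash
python3 -c "
from h import *
print(r.job_done())"
```

```text
the job is handed in; nothing more can be done
None
```

Both kits are made up and the job is handed in at about 38 s of the 144 s allowed: the last camera check put all five items within the position and tilt limits and the blue jar unmoved, but the hand-in returned no verdict.

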